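# Find the heavier blue clay bell and hold it up

### The job

Two look-alike blue clay bells stand on the mesquite tray, and both are closed below: one has an iron striker inside, the other a wooden one, so one is clearly heavier. Lift each bell well clear of the tray in turn, both of them, to feel its weight; then hold the heavier one up in the gripper, upright and steady, about 10 cm above the tray for two seconds, and finish while still holding it there, with the lighter one standing by itself on the tray. Let neither bell tip over, and leave the coyote, the lamb and the dish of eggs where they are.

Things in the scene. Friction and masses are not known exactly. Their poses are not given: they have to be found in the camera images.
- bell_a_handle (a point): A glossy blue clay bell, 118 mm tall. Handle: upright flat tab 36 mm wide along x, 16 thick along y, from 74 to 118 mm above the foot; this point is its middle, 98 mm above the foot, z up. Skirt 22 mm wide at the handle, 78 at the foot. Closed below. Whole weight 145-185 g with the wooden striker inside, 375-440 g with the iron one; which it has cannot be seen and varies.
- bell_b_handle (a point): The other blue clay bell, alike, 118 mm tall. Handle: upright flat tab 36 mm wide along x, 16 thick along y, from 74 to 118 mm above the foot; this point is its middle, 98 mm above the foot, z up. Skirt 22 mm wide at the handle, 78 at the foot. Closed below. Whole weight 145-185 g with the wooden striker inside, 375-440 g with the iron one; which it has cannot be seen and varies.
- tray_floor (a point): Centre of the floor of the dark carved mesquite tray, a fixed case 360 mm (x) by 520 mm (y) with a drawer front towards the robot; the floor, on which all things stand, is 66 mm above the counter, with a rim 14 mm high and 12 mm thick around it. z up, x away from the robot.
- coyote_mid (a point): Brown clay coyote, seated and howling, 98 mm tall, about 56 mm across. A bystander standing on the far part of the tray; not to be moved. This point is half-way up it.
- lamb_mid (a point): Cream clay lamb on an ochre base 40 by 56 mm, 64 mm tall. A bystander standing on the far part of the tray; not to be moved. This point is half-way up it.
- eggs_mid (a point): Small terracotta dish 80 mm across with three speckled eggs fired fast to it, 48 mm tall. A bystander standing on the far part of the tray; not to be moved. This point is half-way up it.
Mind the look-alikes: they are no part of the job. Leave any green look-alike of the part that bears bell_a_handle alone.

How it is judged:
By the outcome, as a careful person would: the job done as asked, in the order asked, and still so for the second after the job is handed in, while the arm keeps its last pose, push and grip.
It also fails if it takes over 72 s, if anything falls off the work surface, if the arm or the gripper's body presses on something with over 40 N, if the wrist force passes 120 N, or if a joint passes its speed limit or range.

### The arm

A 6-joint arm with a two-finger parallel gripper is mounted at the origin on the work surface. World frame = base frame: x ahead of the robot, y to its left, z up, the work surface at z = 0. Lengths are in m, angles in rad, forces in N, time in s.
With the tool pointing down it reaches from about 0.275 to 0.75 m from the base axis. Payload 10.2 kg.
Tool frame: the origin (TCP) lies midway between the tips of the shut fingers; the grasp point (between the pads) lies 19 mm behind it (r.grip_depth is the distance from the TCP to the grasp point, in m); z points along the fingers, y is the line along which they close (so a half turn about z gives the same grasp; the last joint's range is limited). The gripper opens to 85 mm and grips with 20 to 120 N. Pads are 22 mm wide; open, the fingers measure 114 mm over their backs; the gripper's body (76 mm by 85 mm) begins 54 mm behind the grasp point. The pads swing forward as they close: fully open they stand 13 mm farther back than shut.
Start: joints at [1.078, 0.313, 1.498, -0, 1.331, -0.223], TCP at [0.14, 0.506, 0.231] pointing down, gripper open.
Joint ranges: [-2.94, 2.94], [-0.97, 2.17], [0.19, 2.56], [-1.23, 4.37], [0.02, 3.11], [-2.88, 2.88]. Speed limits (rad/s): [2.39, 2.39, 3.01, 3.14, 3.14, 3.14].

### API

Orientations are given as a unit quaternion [x, y, z, w].
In Python, from station import r gives the robot as it stands. The module is installed in compiled form; this text tells all that it offers.
- The arm moves only by the tool send_rows, never from a script. Its argument "increments" is a list of rows, each a list of 3 entries, a list of its own where there are three numbers: the opening, from -1 (shut) to 1 (fully open), then the shift along the tool's x, y, z in units of 25 mm (1.0 is 25 mm), then the turn about the tool's z in units of 5 degrees (1.0 is 5 degrees). A call has exactly 5 rows; each row is the pose to reach, as a shift and turn from the pose commanded when the call began, along the tool's axes at that moment; what a row does not reach only later rows make up. A row lasts 1/12 s, in which the tool goes at most 41.7 mm and 7.16 degrees, less where a joint would pass 70% of its speed; a pose out of reach is approached as far as the arm can. A call with a gripper value outside its range is refused whole. The fingers move at their own pace and stop on an object; "force" is the grip in N (left out, the last holds). Time passes only in rows, so rows that repeat a pose let the fingers close, or fill a call up. It gives the time, the measured TCP pose, the force, the opening and the grip force at its end, in the units of the state.
- r.get_state(): the state, without advancing time (a new reading comes with each control period).
- r.camera(name): name is "side" or "top"; returns the picture (400x640x3 uint8, red, green, blue); there is no depth.
- r.calibration(name): a dict with "mtx" (3x3 intrinsics, pixels), "distortion" ([k1, k2, p1, p2, k3] as OpenCV has them; the pictures are not rectified), "world_to_cam" (4x4, takes a point from world to camera coordinates). Camera axes: x right, y up, looking along -z (the intrinsics and any distortion apply to the point x, -y, -z); pixel columns grow to the right and rows downward; lengths in m; the calibration is good to about 2 mm. A picture is of the moment at which its call begins. calibration takes no time and is no camera call.
- r.close_job(): hands the job in; it is judged then, once.
The state is a dict: "t": time; "q": joint angles; "qd": joint speeds; "effort": joint torques, N m; "tcp_pos": TCP position; "tool_rot": TCP orientation; "ft_force": force on the tool from outside, world axes, zero at the start; "ft_torque": the same for the moment, N m; "opening": finger opening in m; "finger_force": force on a finger pad.
Only numpy, scipy, OpenCV 4.12 (cv2) and the standard library are available. Lean on these libraries where they do the work, as an engineer would, in place of code of your own. Each camera call takes 0.05 s, during which the arm holds its last target. There are 200 camera calls.

## Working session

There is one attempt and no reset: what is moved stays moved. The work goes in short steps, Python scripts to look and compute and a tool call to move; the robot and the scene stay as the last step left them, time stands still between calls to the robot, and variables do not carry over. Pictures are saved under pics/ and viewed, at most 10 in all, crops included, and the job is handed in when it is done.

Besides the shell and the picture viewer there is one more tool, called after ">>>" by a JSON object that holds its "name" and its "arguments", one argument or row to a line. send_rows: Moves the arm, as the interface text tells. Its arguments: {"type":"object","properties":{"increments":{"type":"array"},"force":{"type":"number"}},"required":["increments"]}

```bash
mkdir -p pics
python3 - <<'E'
from station import r
import cv2
s=r.get_state();print({k:(v if isinstance(v,(int,float)) else [round(float(x),3) for x in v]) for k,v in s.items()})
for n in("top","side"):
    cv2.imwrite(f"pics/{n}0.png",r.camera(n)[:,:,::-1]);c=r.calibration(n);print(c)
E
```

```text
{'t': 0.0, 'q': [1.078, 0.313, 1.498, -0.0, 1.331, -0.223], 'qd': [0.001, -0.002, 0.001, 0.001, 0.001, -0.0], 'effort': [-0.0, -41.227, -25.974, -0.0, 0.004, 0.0], 'tcp_pos': [0.14, 0.506, 0.231], 'tool_rot': [0.134, 0.991, -0.001, -0.0], 'ft_force': [-0.398, 0.233, -0.819], 'ft_torque': [0.013, -0.005, -0.017], 'finger_force': 0.0, 'opening': 0.08543269880928162}
{'mtx': array([[418.78656631,   0.        , 317.89673474],
       [  0.        , 418.78656631, 198.81399258],
       [  0.        ,   0.        ,   1.        ]]), 'distortion': array([-0.04085404,  0.        ,  0.        ,  0.        ,  0.        ]), 'world_to_cam': array([[ 0.02668536, -0.99962684, -0.00583757,  0.10476792],
       [ 0.99614175,  0.02610303,  0.0837869 , -0.51962877],
       [-0.08360325, -0.00805093,  0.9964666 , -0.97802581],
       [ 0.        ,  0.        ,  0.        ,  1.        ]])}
{'mtx': array([[425.61540406,   0.        , 320.95446613],
       [  0.        , 425.61540406, 201.71723766],
       [  0.        ,   0.        ,   1.        ]]), 'distortion': array([-0.02604547,  0.        ,  0.        ,  0.        ,  0.        ]), 'world_to_cam': array([[ 0.99730861, -0.0717834 , -0.01492277, -0.51809052],
       [ 0.05119196,  0.53605437,  0.84262987, -0.16453241],
       [-0.05248742, -0.84112595,  0.53828636, -0.81259639],
       [ 0.        ,  0.        ,  0.        ,  1.        ]])}
```

View pics/top0.png

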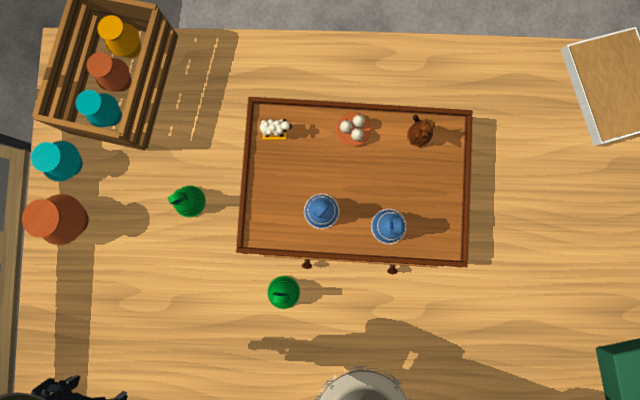

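View pics/side0.png

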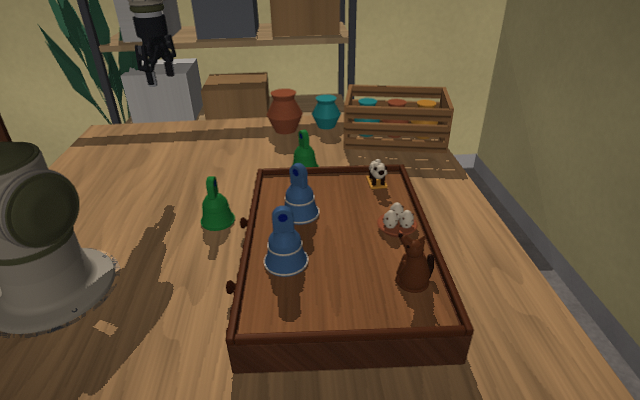

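The top view shows two blue bells on the tray at about (321,210) and (389,226). The green look-alikes at (187,201) and (284,292) are off the tray, so they aren't the ones meant. I'll confirm this in an enlarged crop and read the yaw of the handles.

```bash
cat > h.py <<'E'
import numpy as np,cv2
from station import r
def ray(n,uv):
    c=r.calibration(n);p=cv2.undistortPoints(np.array([[uv]],float),c["mtx"],c["distortion"])[0,0]
    W=c["world_to_cam"];R=W[:3,:3];return -R.T@W[:3,3],R.T@np.array([p[0],-p[1],-1])
def atz(n,uv,z):
    o,d=ray(n,uv);return o+d*(z-o[2])/d[2]
def proj(n,P):
    c=r.calibration(n);W=c["world_to_cam"];q=W[:3,:3]@np.array(P)+W[:3,3]
    return cv2.projectPoints(np.array([[q[0],-q[1],-q[2]]]),np.zeros(3),np.zeros(3),c["mtx"],c["distortion"])[0][0,0]
E
python3 - <<'E'
import cv2,numpy as np
a=cv2.imread("pics/top0.png")[185:250,295:415]
b=cv2.imread("pics/side0.png")[155:280,255:330]
a=cv2.resize(a,None,fx=6.5,fy=6.5,interpolation=cv2.INTER_CUBIC)
cv2.imwrite("pics/ct.png",a)
cv2.imwrite("pics/cs.png",cv2.resize(b,None,fx=4.5,fy=4.5,interpolation=cv2.INTER_CUBIC))
E
```

```text
(no output)
```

View pics/ct.png

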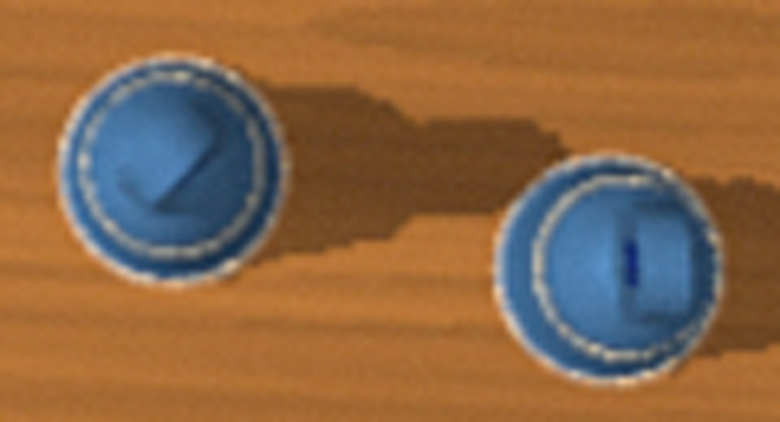

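View pics/cs.png

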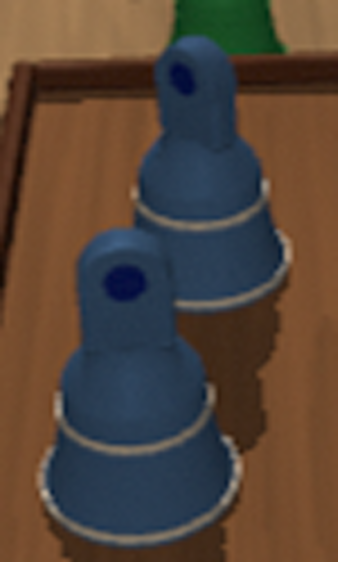

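The crops show both bells are blue, with foot centres in the top view at about (321.6,211.0) and (388.5,226.4). The right tab runs about along x and the left tab at roughly -43°. I'll check this by overlaying the modelled tab and foot.

Run:
```python
from h import *
t=cv2.imread("pics/top0.png");s=cv2.imread("pics/side0.png")
out=[]
B=[((321.6,211.0),-43),((388.5,226.4),0)]
S=6.5
ca=cv2.resize(t[185:250,295:415],None,fx=S,fy=S,interpolation=cv2.INTER_CUBIC)
S2=4.5;cs=cv2.resize(s[155:280,255:330],None,fx=S2,fy=S2,interpolation=cv2.INTER_CUBIC)
for uv,y in B:
    p=atz("top",uv,.068);print(p,np.hypot(*p[:2]))
    e=atz("top",(uv[0]+17.4,uv[1]),.068);print("r",np.linalg.norm(e-p), "az",np.degrees(np.arctan2(p[1],p[0])))
    y=np.radians(y);c,si=np.cos(y),np.sin(y)
    for z,l in((.140,18),(.166,18),(.184,8)):
        q=[p[:2]+[c*a-si*b,si*a+c*b] for a,b in((l/1e3,.008),(-l/1e3,.008),(-l/1e3,-.008),(l/1e3,-.008))]
        for n,im,sc,off in(("top",ca,S,(295,185)),("side",cs,S2,(255,155))):
            pts=np.array([(proj(n,[*k,z])-off+.5)*sc for k in q]).astype(np.int32)
            cv2.polylines(im,[pts],True,(0,255,255) if z<.18 else (0,0,255),1)
    for n,im,sc,off in(("top",ca,S,(295,185)),("side",cs,S2,(255,155))):
        pts=np.array([(proj(n,[p[0]+.039*np.cos(a),p[1]+.039*np.sin(a),.068])-off+.5)*sc for a in np.arange(0,6.3,.2)]).astype(np.int32)
        cv2.polylines(im,[pts],True,(0,255,0),1)
cs=cv2.copyMakeBorder(cs[:,:],0,0,0,780-cs.shape[1],cv2.BORDER_CONSTANT)
cs[:400,345:345+430]=cv2.resize(ca,(430,233))[:0].shape and 0 if False else cs[:400,345:345+430]
cs[100:100+235,345:345+435]=cv2.resize(ca,(435,235))
cv2.imwrite("pics/ov.png",cs)
```

```text
[0.4852654  0.10894493 0.068     ] 0.4973444505454376
r 0.0395376901213453 az 12.65343349675515
[ 0.4542976  -0.04354286  0.068     ] 0.45637954765513455
r 0.039517549223844387 az -5.474879199398621
```

View pics/ov.png

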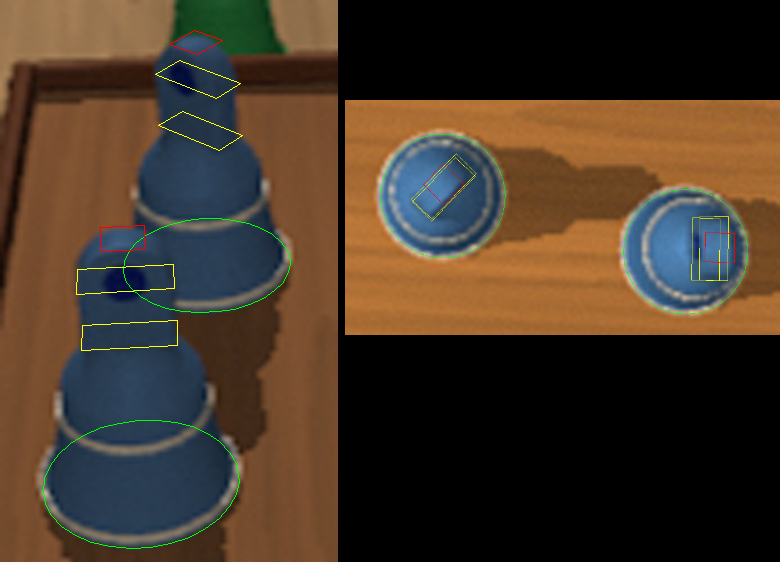

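The overlay fits: foot radius is 39.5 mm against 39 expected. Left bell is at (0.485,0.109) with yaw -43°, right bell at (0.454,-0.043) with yaw about 0°. I'll go to the left bell first, high above it.

>>> {"name": "send_rows", "arguments": {
  "increments": [
    [1,[-1.2,-0.8,0],0],
    [1,[-2.4,-1.6,0],0],
    [1,[-3.6,-2.4,0],0],
    [1,[-4.8,-3.2,0],0],
    [1,[-6.0,-4.0,0],0]
  ],
  "force": 40
}}

```text
t: 0.52
tcp_pos: [0.2584, 0.3682, 0.2311]
tool_rot: [0.134, 0.991, -0.0, -0.0]
ft_force: [1.2, 0.5, -0.0]
opening: 0.0851
finger_force: 0.0
```

>>> {"name": "send_rows", "arguments": {
  "increments": [
    [1,[-1.2,-0.8,0],0],
    [1,[-2.4,-1.6,0],0],
    [1,[-3.6,-2.4,0],0],
    [1,[-4.8,-3.2,0],0],
    [1,[-6.0,-4.0,0],0]
  ]
}}

```text
t: 0.93
tcp_pos: [0.3765, 0.2317, 0.2312]
tool_rot: [0.135, 0.991, -0.0, -0.0]
ft_force: [0.5, 0.1, 0.6]
opening: 0.0852
finger_force: 0.0
```

>>> {"name": "send_rows", "arguments": {
  "increments": [
    [1,[-1.2,-0.8,0],1.1],
    [1,[-2.4,-1.6,0],2.2],
    [1,[-3.6,-2.4,0],3.3],
    [1,[-4.8,-3.1,0],4.4],
    [1,[-5.5,-3.6,0],5.5]
  ]
}}

```text
t: 1.35
tcp_pos: [0.486, 0.1074, 0.2309]
tool_rot: [0.369, 0.929, -0.0, -0.0]
ft_force: [-0.3, 0.6, -0.7]
opening: 0.0851
finger_force: 0.0
```

>>> {"name": "send_rows", "arguments": {
  "increments": [
    [1,[0,0,0],0],
    [1,[0,0,0],0],
    [1,[0,0,0],0],
    [1,[0,0,0],0],
    [1,[0,0,0],0]
  ]
}}

```text
t: 1.77
tcp_pos: [0.4838, 0.1107, 0.2314]
tool_rot: [0.365, 0.931, 0.0, 0.0]
ft_force: [-0.3, -0.1, 0.2]
opening: 0.0854
finger_force: 0.0
```

```bash
cat >> h.py <<'E'
def need(x,y,z,phi):
    "shift (25 mm units, tool axes) and turn (5 deg units) to TCP x,y,z with tool y at angle phi"
    from scipy.spatial.transform import Rotation as Q
    s=r.get_state();R=Q.from_quat(s["tool_rot"]).as_matrix()
    d=R.T@(np.array([x,y,z])-s["tcp_pos"])/.025
    a=np.degrees(np.arctan2(R[1,1],R[0,1]));k=(a-phi+90)%180-90
    print("t",round(s["t"],2),"tcp",np.round(s["tcp_pos"],4),"f",np.round(s["ft_force"],2),"tau",np.round(s["ft_torque"],3),"open",round(s["opening"],4),"ff",round(s["finger_force"],1),"zdown",np.round(R[:,2],3),"| shift",np.round(d,2),"turn",round(k/5,2))
E
python3 - <<'E'
from h import *
need(.485,.109,.148,47)
cv2.imwrite("pics/s1.png",np.hstack([cv2.resize(r.camera("side")[100:300,200:440],(780,585))])[:,:,::-1])
E
```

```text
t 1.77 tcp [0.4838 0.1107 0.2314] f [-0.29 -0.15  0.18] tau [0.049 0.011 0.028] open 0.0854 ff 0.0 zdown [ 0.  0. -1.] | shift [-0.08 -0.02  3.34] turn 0.03
```

View pics/s1.png

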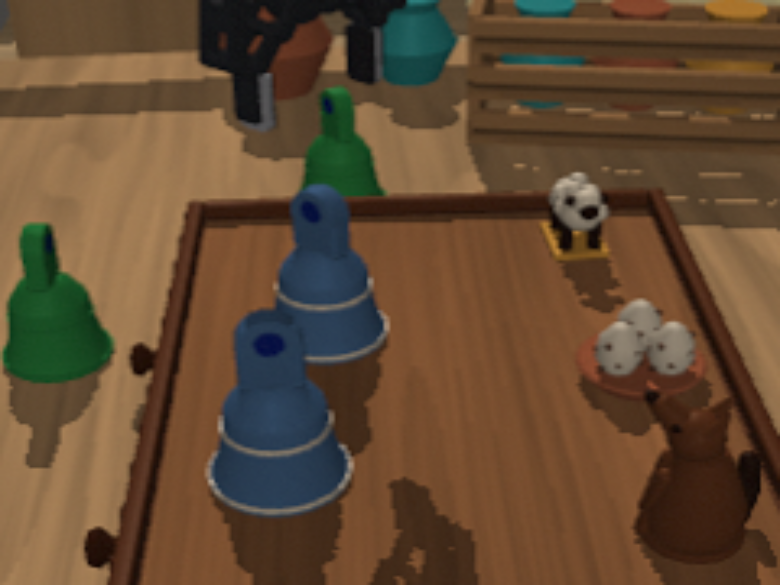

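The side view shows the fingers at about (253,100) and (365,60) in the crop, straddling the far bell's tab near (320,210). Alignment is within 2 mm, so I'll descend and close.

>>> {"name": "send_rows", "arguments": {
  "increments": [
    [0.6,[-0.1,0,0.6],0],
    [0.4,[-0.1,0,1.3],0],
    [0.2,[-0.1,0,2.0],0],
    [0,[-0.1,0,2.7],0],
    [0,[-0.1,0,3.3],0]
  ]
}}

```text
t: 2.23
tcp_pos: [0.4857, 0.1087, 0.1478]
tool_rot: [0.366, 0.931, -0.0, -0.0]
ft_force: [0.0, -0.3, -0.0]
opening: 0.0427
finger_force: 0.0
```

>>> {"name": "send_rows", "arguments": {
  "increments": [
    [0,[0,0,0],0],
    [0,[0,0,0],0],
    [0,[0,0,0],0],
    [-0.2,[0,0,0],0],
    [-0.3,[0,0,0],0]
  ]
}}

```text
t: 2.65
tcp_pos: [0.4865, 0.1083, 0.1497]
tool_rot: [0.366, 0.931, 0.0, 0.001]
ft_force: [0.3, -0.4, 0.2]
opening: 0.0305
finger_force: 0.0
```

>>> {"name": "send_rows", "arguments": {
  "increments": [
    [-0.4,[0,0,0],0],
    [-0.5,[0,0,0],0],
    [-0.6,[0,0,0],0],
    [-1,[0,0,0],0],
    [-1,[0,0,0],0]
  ]
}}

```text
t: 3.07
tcp_pos: [0.4864, 0.1082, 0.1491]
tool_rot: [0.366, 0.931, 0.0, 0.0]
ft_force: [0.3, -0.5, 2.6]
opening: 0.0151
finger_force: 39.5
```

>>> {"name": "send_rows", "arguments": {
  "increments": [
    [-1,[0,0,0],0],
    [-1,[0,0,0],0],
    [-1,[0,0,0],0],
    [-1,[0,0,0],0],
    [-1,[0,0,0],0]
  ]
}}

```text
t: 3.48
tcp_pos: [0.4864, 0.1082, 0.149]
tool_rot: [0.366, 0.931, 0.0, 0.0]
ft_force: [1.1, 0.6, 4.1]
opening: 0.0155
finger_force: 39.8
```

```bash
python3 -c "
from h import *
need(.485,.109,.248,47)"
```

```text
t 3.48 tcp [0.4864 0.1082 0.149 ] f [1.1  0.62 4.08] tau [ 0.04  -0.072  0.018] open 0.0155 ff 39.8 zdown [ 0.001  0.    -1.   ] | shift [ 0.06 -0.01 -3.96] turn 0.01
```

Gripped: opening is 15.5 mm. Now lift 100 mm gently.

>>> {"name": "send_rows", "arguments": {
  "increments": [
    [-1,[0,0,-0.1],0],
    [-1,[0,0,-0.3],0],
    [-1,[0,0,-0.6],0],
    [-1,[0,0,-0.9],0],
    [-1,[0,0,-1.3],0]
  ],
  "force": 50
}}

```text
t: 3.9
tcp_pos: [0.4859, 0.1082, 0.1819]
tool_rot: [0.366, 0.931, -0.0, -0.0]
ft_force: [0.0, 0.0, -1.9]
opening: 0.0153
finger_force: 48.7
```

>>> {"name": "send_rows", "arguments": {
  "increments": [
    [-1,[0,0,-0.5],0],
    [-1,[0,0,-1.1],0],
    [-1,[0,0,-1.7],0],
    [-1,[0,0,-2.3],0],
    [-1,[0,0,-2.7],0]
  ]
}}

```text
t: 4.32
tcp_pos: [0.4864, 0.1082, 0.251]
tool_rot: [0.366, 0.931, 0.0, 0.001]
ft_force: [0.1, 0.3, -1.3]
opening: 0.0155
finger_force: 48.8
```

>>> {"name": "send_rows", "arguments": {
  "increments": [
    [-1,[0,0,0],0],
    [-1,[0,0,0],0],
    [-1,[0,0,0],0],
    [-1,[0,0,0],0],
    [-1,[0,0,0],0]
  ]
}}

```text
t: 4.73
tcp_pos: [0.4859, 0.1082, 0.2481]
tool_rot: [0.366, 0.931, -0.0, -0.001]
ft_force: [0.5, 0.4, -0.8]
opening: 0.0151
finger_force: 48.9
```

>>> {"name": "send_rows", "arguments": {
  "increments": [
    [-1,[0,0,0],0],
    [-1,[0,0,0],0],
    [-1,[0,0,0],0],
    [-1,[0,0,0],0],
    [-1,[0,0,0],0]
  ]
}}

```text
t: 5.15
tcp_pos: [0.4861, 0.1082, 0.2487]
tool_rot: [0.366, 0.931, -0.0, -0.0]
ft_force: [-0.2, -0.3, -1.6]
opening: 0.0153
finger_force: 48.9
```

```bash
python3 -c "
from h import *
need(.4865,.108,.149,47);cv2.imwrite('pics/s2.png',cv2.resize(r.camera('side')[80:300,200:440],(640,586))[:,:,::-1]);need(.4865,.108,.149,47)"
```

```text
t 5.15 tcp [0.4861 0.1082 0.2487] f [-0.21 -0.28 -1.63] tau [-0.044 -0.033  0.035] open 0.0153 ff 48.9 zdown [-0. -0. -1.] | shift [-0.02  0.01  3.99] turn 0.01
t 5.2 tcp [0.4861 0.1082 0.2488] f [-0.02 -0.07 -0.89] tau [-0.013 -0.003  0.041] open 0.0154 ff 48.9 zdown [-0.  0. -1.] | shift [-0.02  0.    3.99] turn 0.01
```

View pics/s2.png

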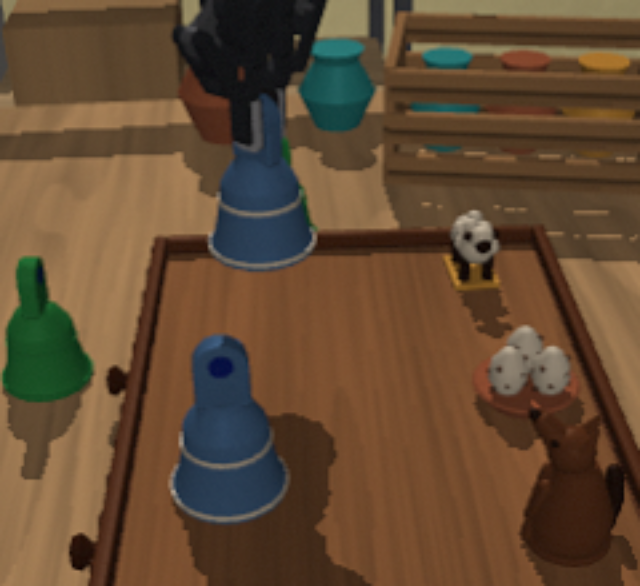

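The far bell hangs upright at about (262,210) in the crop. The force is about -1.2 N, so this is the light (wooden) one. I'll set it down where it stood.

>>> {"name": "send_rows", "arguments": {
  "increments": [
    [-1,[0,0,0.4],0],
    [-1,[0,0,1.0],0],
    [-1,[0,0,1.6],0],
    [-1,[0,0,2.2],0],
    [-1,[0,0,2.7],0]
  ]
}}

```text
t: 5.62
tcp_pos: [0.4856, 0.1082, 0.1795]
tool_rot: [0.366, 0.931, -0.0, -0.001]
ft_force: [0.5, 0.4, -0.8]
opening: 0.0155
finger_force: 48.8
```

>>> {"name": "send_rows", "arguments": {
  "increments": [
    [-1,[0,0,0.4],0],
    [-1,[0,0,0.7],0],
    [-1,[0,0,0.95],0],
    [-1,[0,0,1.1],0],
    [-1,[0,0,1.2],0]
  ]
}}

```text
t: 6.03
tcp_pos: [0.4862, 0.1082, 0.151]
tool_rot: [0.366, 0.931, 0.0, 0.0]
ft_force: [0.4, 0.6, -1.2]
opening: 0.0152
finger_force: 48.8
```

>>> {"name": "send_rows", "arguments": {
  "increments": [
    [-1,[0,0,0.04],0],
    [-1,[0,0,0.07],0],
    [-1,[0,0,0.1],0],
    [-1,[0,0,0.1],0],
    [-1,[0,0,0.1],0]
  ]
}}

```text
t: 6.45
tcp_pos: [0.4864, 0.1082, 0.1491]
tool_rot: [0.366, 0.931, 0.0, 0.0]
ft_force: [0.1, 0.5, 0.1]
opening: 0.0154
finger_force: 48.9
```

>>> {"name": "send_rows", "arguments": {
  "increments": [
    [-1,[0,0,0],0],
    [-1,[0,0,0],0],
    [-1,[0,0,0],0],
    [-1,[0,0,0],0],
    [-1,[0,0,0],0]
  ]
}}

```text
t: 6.87
tcp_pos: [0.4864, 0.1082, 0.1491]
tool_rot: [0.366, 0.931, 0.0, 0.0]
ft_force: [0.5, 0.3, 1.7]
opening: 0.0155
finger_force: 49.3
```

Contact with the tray is felt. Release and rise.

>>> {"name": "send_rows", "arguments": {
  "increments": [
    [-0.6,[0,0,0],0],
    [-0.5,[0,0,0],0],
    [-0.3,[0,0,0],0],
    [0,[0,0,0],0],
    [0.2,[0,0,0],0]
  ]
}}

```text
t: 7.28
tcp_pos: [0.4861, 0.1082, 0.1487]
tool_rot: [0.366, 0.931, -0.0, -0.0]
ft_force: [-0.3, -0.5, -0.0]
opening: 0.0508
finger_force: 0.0
```

>>> {"name": "send_rows", "arguments": {
  "increments": [
    [0.2,[0,0,0],0],
    [0.2,[0,0,-0.5],0],
    [0.2,[0,0,-1.2],0],
    [0.2,[0,0,-2.0],0],
    [0.2,[0,0,-3.0],0]
  ]
}}

```text
t: 7.7
tcp_pos: [0.4856, 0.1082, 0.2239]
tool_rot: [0.366, 0.931, -0.0, -0.001]
ft_force: [0.1, -0.7, 1.4]
opening: 0.0513
finger_force: 0.0
```

>>> {"name": "send_rows", "arguments": {
  "increments": [
    [0.5,[0,0,-0.6],0],
    [0.5,[0,0,-0.8],0],
    [0.5,[0,0,-0.8],0],
    [0.5,[0,0,-0.8],0],
    [0.5,[0,0,-0.8],0]
  ]
}}

```text
t: 8.12
tcp_pos: [0.4857, 0.1082, 0.2425]
tool_rot: [0.366, 0.931, -0.0, -0.001]
ft_force: [0.4, -0.3, -0.7]
opening: 0.0639
finger_force: 0.0
```

```bash
python3 -c "
from h import *
need(.454,-.043,.244,90)
a=r.camera('top')[185:250,295:415,::-1];cv2.imwrite('pics/t3.png',cv2.resize(a,(780,422)))"
```

```text
t 8.12 tcp [0.4857 0.1082 0.2425] f [ 0.43 -0.31 -0.74] tau [-0.005  0.04   0.036] open 0.0639 ff 0.0 zdown [-0.002  0.    -1.   ] | shift [-3.19 -5.29 -0.06] turn -8.59
```

>>> {"name": "send_rows", "arguments": {
  "increments": [
    [0.5,[-0.6,-1.0,0],-1.2],
    [0.5,[-1.3,-2.1,0],-2.4],
    [0.5,[-2.0,-3.3,0],-3.6],
    [0.5,[-2.7,-4.4,0],-4.8],
    [0.5,[-3.2,-5.3,0],-6]
  ]
}}

```text
t: 8.58
tcp_pos: [0.4536, -0.0451, 0.243]
tool_rot: [0.111, 0.994, 0.0, -0.001]
ft_force: [-0.3, 0.5, -0.6]
opening: 0.0641
finger_force: 0.0
```

>>> {"name": "send_rows", "arguments": {
  "increments": [
    [0.5,[0,0,0],-1.2],
    [0.5,[0,0,0],-2.4],
    [0.5,[0,0,0],-2.6],
    [0.5,[0,0,0],-2.6],
    [0.5,[0,0,0],-2.6]
  ]
}}

```text
t: 9.0
tcp_pos: [0.4543, -0.043, 0.2434]
tool_rot: [0.001, 1.0, 0.0, -0.0]
ft_force: [-0.1, 1.1, -0.5]
opening: 0.0641
finger_force: 0.0
```

Run:
```python
from h import *
need(.454,-.043,.148,90)
a=cv2.resize(r.camera("side")[80:300,200:440],(480,440));b=cv2.resize(r.camera("top")[180:250,290:350],(300,350))
o=np.zeros((440,780,3),np.uint8);o[:,:480]=a;o[:350,480:]=b
cv2.imwrite("pics/s4.png",o[:,:,::-1])
```

```text
t 9.0 tcp [ 0.4543 -0.043   0.2434] f [-0.09  1.14 -0.53] tau [ 0.014 -0.004  0.029] open 0.0641 ff 0.0 zdown [-0.001  0.    -1.   ] | shift [0.01 0.   3.82] turn -0.02
```

View pics/s4.png

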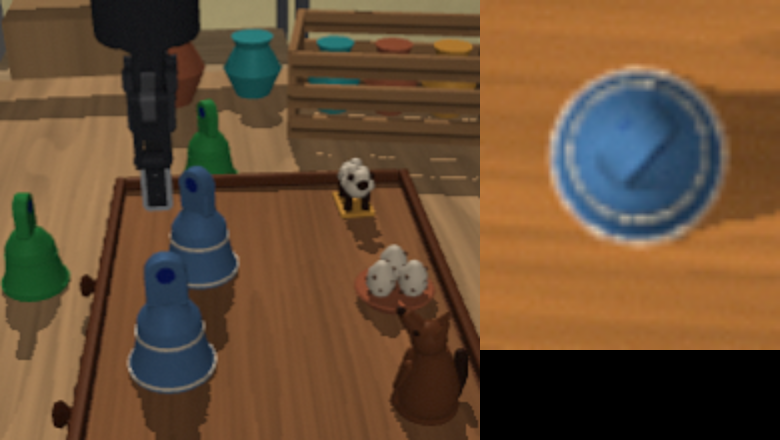

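The first bell stands upright, its yaw unchanged (top inset), and the fingers at about (156,190) line up with the near bell's axis. Descend and grip.

>>> {"name": "send_rows", "arguments": {
  "increments": [
    [0.2,[0,0,0.6],0],
    [0.1,[0,0,1.4],0],
    [0,[0,0,2.3],0],
    [0,[0,0,3.2],0],
    [0,[0,0,3.8],0]
  ]
}}

```text
t: 9.52
tcp_pos: [0.4537, -0.0428, 0.1469]
tool_rot: [0.0, 1.0, 0.0, -0.001]
ft_force: [0.0, -0.3, -0.0]
opening: 0.0425
finger_force: 0.0
```

>>> {"name": "send_rows", "arguments": {
  "increments": [
    [0,[0,0,0],0],
    [0,[0,0,0],0],
    [-0.2,[0,0,0],0],
    [-0.3,[0,0,0],0],
    [-0.4,[0,0,0],0]
  ]
}}

```text
t: 9.93
tcp_pos: [0.4548, -0.0434, 0.1497]
tool_rot: [-0.0, 1.0, -0.0, 0.001]
ft_force: [0.1, 0.8, -0.0]
opening: 0.0254
finger_force: 0.0
```

>>> {"name": "send_rows", "arguments": {
  "increments": [
    [-0.5,[0,0,0],0],
    [-0.6,[0,0,0],0],
    [-1,[0,0,0],0],
    [-1,[0,0,0],0],
    [-1,[0,0,0],0]
  ]
}}

```text
t: 10.35
tcp_pos: [0.4547, -0.0433, 0.1492]
tool_rot: [-0.0, 1.0, -0.0, 0.001]
ft_force: [0.9, 2.3, 4.7]
opening: 0.0156
finger_force: 49.6
```

>>> {"name": "send_rows", "arguments": {
  "increments": [
    [-1,[0,0,0],0],
    [-1,[0,0,0],0],
    [-1,[0,0,0],0],
    [-1,[0,0,0],0],
    [-1,[0,0,0],0]
  ]
}}

```text
t: 10.77
tcp_pos: [0.4548, -0.0433, 0.1492]
tool_rot: [-0.0, 1.0, -0.0, 0.001]
ft_force: [1.4, 1.5, 6.6]
opening: 0.0153
finger_force: 49.6
```

>>> {"name": "send_rows", "arguments": {
  "increments": [
    [-1,[0,0,-0.1],0],
    [-1,[0,0,-0.3],0],
    [-1,[0,0,-0.6],0],
    [-1,[0,0,-0.9],0],
    [-1,[0,0,-1.3],0]
  ],
  "force": 60
}}

```text
t: 11.18
tcp_pos: [0.4541, -0.0433, 0.1817]
tool_rot: [-0.0, 1.0, 0.0, -0.0]
ft_force: [0.3, -0.2, -4.2]
opening: 0.015
finger_force: 58.5
```

>>> {"name": "send_rows", "arguments": {
  "increments": [
    [-1,[0,0,-0.5],0],
    [-1,[0,0,-1.1],0],
    [-1,[0,0,-1.7],0],
    [-1,[0,0,-2.3],0],
    [-1,[0,0,-2.7],0]
  ]
}}

```text
t: 11.6
tcp_pos: [0.4545, -0.0434, 0.2507]
tool_rot: [-0.0, 1.0, -0.0, 0.001]
ft_force: [0.3, -0.2, -2.7]
opening: 0.0154
finger_force: 58.6
```

>>> {"name": "send_rows", "arguments": {
  "increments": [
    [-1,[0,0,0],0],
    [-1,[0,0,0],0],
    [-1,[0,0,0],0],
    [-1,[0,0,0],0],
    [-1,[0,0,0],0]
  ]
}}

```text
t: 12.02
tcp_pos: [0.4541, -0.0432, 0.2482]
tool_rot: [-0.0, 1.0, 0.0, -0.001]
ft_force: [0.3, 0.7, -3.1]
opening: 0.0151
finger_force: 58.7
```

>>> {"name": "send_rows", "arguments": {
  "increments": [
    [-1,[0,0,0],0],
    [-1,[0,0,0],0],
    [-1,[0,0,0],0],
    [-1,[0,0,0],0],
    [-1,[0,0,0],0]
  ]
}}

```text
t: 12.43
tcp_pos: [0.4544, -0.0433, 0.2488]
tool_rot: [-0.0, 1.0, -0.0, -0.0]
ft_force: [0.3, -0.4, -5.0]
opening: 0.0151
finger_force: 58.7
```

The force averages about -3.8 N, so this is the heavy (iron) bell, lifted 100 mm. I'll hold it still for over 2 s.

>>> {"name": "send_rows", "arguments": {
  "increments": [
    [-1,[0,0,0],0],
    [-1,[0,0,0],0],
    [-1,[0,0,0],0],
    [-1,[0,0,0],0],
    [-1,[0,0,0],0]
  ]
}}

```text
t: 12.85
tcp_pos: [0.4544, -0.0433, 0.2488]
tool_rot: [-0.0, 1.0, -0.0, -0.0]
ft_force: [0.7, 0.1, -3.9]
opening: 0.0152
finger_force: 58.7
```

>>> {"name": "send_rows", "arguments": {
  "increments": [
    [-1,[0,0,0],0],
    [-1,[0,0,0],0],
    [-1,[0,0,0],0],
    [-1,[0,0,0],0],
    [-1,[0,0,0],0]
  ]
}}

```text
t: 13.27
tcp_pos: [0.4544, -0.0433, 0.2488]
tool_rot: [-0.0, 1.0, -0.0, -0.0]
ft_force: [0.1, -1.2, -4.3]
opening: 0.0152
finger_force: 58.7
```

>>> {"name": "send_rows", "arguments": {
  "increments": [
    [-1,[0,0,0],0],
    [-1,[0,0,0],0],
    [-1,[0,0,0],0],
    [-1,[0,0,0],0],
    [-1,[0,0,0],0]
  ]
}}

```text
t: 13.68
tcp_pos: [0.4544, -0.0433, 0.2488]
tool_rot: [-0.0, 1.0, -0.0, -0.0]
ft_force: [-0.3, -0.1, -3.6]
opening: 0.015
finger_force: 58.7
```

>>> {"name": "send_rows", "arguments": {
  "increments": [
    [-1,[0,0,0],0],
    [-1,[0,0,0],0],
    [-1,[0,0,0],0],
    [-1,[0,0,0],0],
    [-1,[0,0,0],0]
  ]
}}

```text
t: 14.1
tcp_pos: [0.4544, -0.0433, 0.2488]
tool_rot: [-0.0, 1.0, -0.0, -0.0]
ft_force: [-0.6, 0.0, -4.4]
opening: 0.0152
finger_force: 58.7
```

>>> {"name": "send_rows", "arguments": {
  "increments": [
    [-1,[0,0,0],0],
    [-1,[0,0,0],0],
    [-1,[0,0,0],0],
    [-1,[0,0,0],0],
    [-1,[0,0,0],0]
  ]
}}

```text
t: 14.52
tcp_pos: [0.4544, -0.0433, 0.2488]
tool_rot: [-0.0, 1.0, -0.0, 0.0]
ft_force: [1.1, 0.8, -3.8]
opening: 0.0153
finger_force: 58.7
```

>>> {"name": "send_rows", "arguments": {
  "increments": [
    [-1,[0,0,0],0],
    [-1,[0,0,0],0],
    [-1,[0,0,0],0],
    [-1,[0,0,0],0],
    [-1,[0,0,0],0]
  ]
}}

```text
t: 14.93
tcp_pos: [0.4544, -0.0433, 0.2488]
tool_rot: [-0.0, 1.0, 0.0, -0.0]
ft_force: [-0.1, 0.4, -4.3]
opening: 0.0154
finger_force: 58.7
```

```bash
python3 -c "
from h import *
need(.454,-.043,.249,90);cv2.imwrite('pics/s5.png',cv2.resize(r.camera('side')[80:300,200:460],(693,586))[:,:,::-1])"
```

```text
t 14.93 tcp [ 0.4544 -0.0433  0.2488] f [-0.13  0.41 -4.29] tau [ 0.014  0.03  -0.005] open 0.0154 ff 58.7 zdown [-0.  0. -1.] | shift [ 0.02  0.01 -0.01] turn 0.01
```

View pics/s5.png

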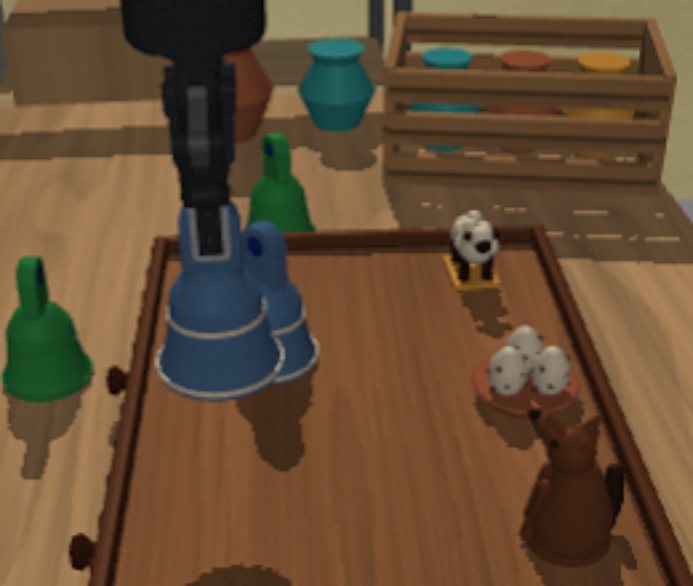

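The heavy bell hangs upright at about (220,310), the light one stands at about (290,320), and the bystanders haven't moved. Handing in.

```bash
python3 -c "
from station import r
print(r.close_job())"
```

```text
the job is handed in; nothing more can be done
None
```

Job handed in: I lifted both bells about 10 cm, and the heavier one (about 4 N, against about 1.2 N for the other) is held upright about 10 cm above the tray, with the lighter one standing on it and nothing else disturbed.

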